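Nest the measuring cups away in their caddy

ROBOT

A 7-joint arm with a two-finger parallel gripper is mounted at the origin on a cart in front of the work surface, level with it; the furniture and walls round the work are solid. World frame = base frame: x ahead of the robot, y to its left, z up, the work surface at z = 0. Lengths are in mm, angles in rad, forces in N, time in s.
With the tool pointing down it reaches from about 400 to 875 mm from the base axis. Payload 4.4 kg.
Tool frame: the origin (TCP) lies on the mounting face of the last link; the fingertips stand 173 mm ahead of it and the grasp point (between the pads) lies 155 mm ahead of it; z points along the fingers, y is the line along which they close (so a half turn about z gives the same grasp; the last joint's range is limited). The gripper opens to 85 mm and grips with 20 to 120 N. Pads are 22 mm wide; open, the fingers measure 114 mm over their backs; the gripper's body (76 mm by 85 mm) begins 54 mm behind the grasp point. The pads swing forward as they close: fully open they stand 13 mm farther back than shut.
Start: joints at [1.205, 0.628, 0.038, 1.517, -0.027, 0.996, -0.02], TCP at [191.985, -621.013, 404.713] pointing down, gripper open.
Joint ranges: [-3.06, 3.06], [-0.37, 2.12], [-1.25, 1.32], [0.18, 2.47], [-1.1, 4.24], [0.23, 1.98], [-2.94, 2.94]. Speed limits (rad/s): [2.57, 2.57, 3.14, 3.14, 3.14, 3.14, 3.14].

INTERFACE

Orientations are given as a rotation vector (axis times angle).
In Python, from bench import arm gives the robot as it stands.
- The arm moves only by the shell command python3 -m handwheel 'ROWS' [OPENING]. ROWS is JSON, one flat list of numbers, 4 for each row, row after row: the shift along the tool's x, y, z in units of 40 mm (1.0 is 40 mm), then the turn about the tool's z in units of 5 degrees (1.0 is 5 degrees). A call has 1 to 10 rows; each row is the pose to reach, as a shift and turn from the pose commanded when the call began, along the tool's axes at that moment; what a row does not reach only later rows make up. A row lasts 1/12 s, in which the tool goes at most 41.7 mm and 7.16 degrees, less where a joint would pass 70% of its speed; a pose out of reach is approached as far as the arm can. A call with a gripper value outside its range is refused whole. OPENING is the closure, from -1 (fully open) to 1 (shut), so that 0 is half open, set as the call begins (- or left out, the last holds). The fingers move at their own pace and stop on an object; the grip force is fixed at half the most. Time passes only in rows, so rows that repeat a pose let the fingers close. It gives the time, the measured TCP pose, the force, the opening and the grip force at its end, in the units of the state.
- arm.sense(): the state, without advancing time (a new reading comes with each control period).
- arm.grab_frame(name): name is "side" or "top"; returns a dict with "color" (384x512x3 uint8, red, green, blue), "camera_matrix" (3x3 intrinsics, pixels), "R" (3x3) and "t" (3): a world point X has camera coordinates R X + t. Camera axes: x right, y down, z forward; pixel columns grow to the right and rows downward; lengths in mm; the calibration is good to about 2 mm. A picture is of the moment at which its call begins. There is no depth.
- arm.job_done(): hands the job in; it is judged then, once.
The state is a dict: "t": time; "joint_pos": joint angles; "dq": joint speeds; "joint_efforts": joint torques, N m; "tcp_pos": TCP position; "ee_rot": TCP orientation; "wrist_force": force on the tool from outside, world axes, zero at the start; "torque": the same for the moment, N m; "finger_gap": finger opening in mm; "finger_force": force on a finger pad.
Only numpy, scipy, OpenCV 4.12 (cv2) and the standard library are available. Lean on these libraries where they do the work, as an engineer would, in place of code of your own. Each camera call takes 0.05 s, during which the arm holds its last target. There are 200 camera calls.

TASK

Put the measuring cups away nested in their wooden caddy, one at a time from the largest to the smallest: stand the blue cup in the caddy, then the green one in the blue, the yellow in the green and the red in the yellow. Each must sit fully down and upright, with its handle coming out over the caddy's slot so that the four handles lie one above another. Leave the scoop, the timer and the roll of tape where they are.

Things in the scene. Friction and masses are not known exactly. Their poses are not given: they have to be found in the camera images.
- cup_blue: Blue plastic measuring cup, the largest of four: rim diameter 86 mm outside (foot 6 mm less), 46 mm deep, wall 2.5, floor 4.5 mm, about 75 g. Origin: centre of the underside, z up. A flat level handle, 16 wide, 4 thick, runs along the cup's -x to 118 mm from the cup's axis, its underside 42.0 mm above the cup's; pinch it across its width from above, 80 mm from the axis.
- cup_green: Green plastic measuring cup, the second largest of four: rim diameter 66 mm outside (foot 6 mm less), 46 mm deep, wall 2.5, floor 4.5 mm, about 60 g. Origin: centre of the underside, z up. A flat level handle, 16 wide, 4 thick, runs along the cup's -x to 112 mm from the cup's axis, its underside 45.5 mm above the cup's; pinch it across its width from above, 80 mm from the axis.
- cup_yellow: Yellow plastic measuring cup, the third of four: rim diameter 48 mm outside (foot 6 mm less), 46 mm deep, wall 2.5, floor 4.5 mm, about 50 g. Origin: centre of the underside, z up. A flat level handle, 16 wide, 4 thick, runs along the cup's -x to 106 mm from the cup's axis, its underside 49.0 mm above the cup's; pinch it across its width from above, 80 mm from the axis.
- cup_red: Red plastic measuring cup, the smallest of four: rim diameter 34 mm outside (foot 6 mm less), 46 mm deep, wall 2.5, floor 4.5 mm, about 45 g. Origin: centre of the underside, z up. A flat level handle, 16 wide, 4 thick, runs along the cup's -x to 102 mm from the cup's axis, its underside 52.5 mm above the cup's; pinch it across its width from above, 80 mm from the axis.
- caddy: Fixed pale bamboo caddy, well 100 x 100 mm, walls 8 thick, 58 high, floor 6 mm up. Origin: under the well's centre at worktop height, z up. Its -x wall has a slot 44 wide, open above, down to 32 mm, for the handles, which point to -x; the +x wall is a back board 100 high, too tall for handles. Put away, blue's origin is at 6 mm, each next cup 4.5 mm higher, handles 4 mm apart.
- steel_scoop: Bystander: bright steel kitchen scoop, 63 x 218 x 49 mm, lying behind the work, under a white wall shelf (its front edge at x = 0.58 m, underside 0.43 m above the worktop: keep the arm clear of it). Origin: centre of its underside. Leave it alone.
- kitchen_timer: Bystander: red and white wind-up kitchen timer, 67 mm across, 54 mm high, at the right of the work, near a wire can rack (x over 0.53 m, y below -0.40 m, 0.39 m high). Origin: centre of its underside. Leave it alone.
- masking_tape: Bystander: roll of tan masking tape lying flat, 90 mm across, 48 mm high, at the left of the work. Origin: centre of its underside. Leave it alone.

How it is judged:
By the outcome, as a careful person would: the job done as asked, in the order asked, and still so for the second after the job is handed in, with the robot touching nothing.
It also fails if it takes over 120 s, if anything falls off the work surface, if the arm or the gripper's body presses on something with over 40 N, if the wrist force passes 120 N, or if a joint passes its speed limit or range.

## Working session

There is one attempt and no reset: what is moved stays moved. The work goes in short steps, Python scripts to look and compute and a shell command to move; the robot and the scene stay as the last step left them, time stands still between calls to the robot, and variables do not carry over. Pictures are saved under pics/ and viewed, at most 14 in all, crops included, and the job is handed in when it is done.

```bash
ls; mkdir -p pics
python3 - <<'E'
from bench import arm
import cv2, numpy as np
s=arm.sense(); print(s)
for n in ("top","side"):
    f=arm.grab_frame(n); cv2.imwrite(f"pics/{n}0.png",f["color"][:,:,::-1]); np.savez(f"pics/{n}0.npz",**f)
    print(n,f["camera_matrix"].tolist(),np.round(f["R"],3).tolist(),f["t"])
E
```

```text
pics
{'t': 0.0, 'joint_pos': array([ 1.20519401,  0.62935259,  0.0384212 ,  1.51837487, -0.02700676,
        0.99629215, -0.01997116]), 'dq': array([-4.51695359e-04, -9.21560101e-05, -1.38262878e-03,  1.46307396e-03,
        1.00432368e-03,  1.32831570e-03,  1.53366395e-03]), 'joint_efforts': array([-2.23865658e-05, -5.63400149e+01,  1.22621454e+00, -1.93449086e+01,
        1.10334056e-02,  1.05106883e-02, -1.31287544e-05]), 'tcp_pos': array([ 191.91996579, -620.70994606,  403.78200813]), 'ee_rot': array([-3.10448658e+00, -4.68949753e-01,  4.59851186e-04]), 'wrist_force': array([-0.14852823,  0.03049716, -0.30676349]), 'torque': array([ 0.02228998, -0.02291376,  0.03683909]), 'finger_force': 0.0, 'finger_gap': 85.16733298975106}
top [[467.83976134593496, 0.0, 255.8214513774892], [0.0, 467.83976134593496, 190.51162554196176], [0.0, 0.0, 1.0]] [[-0.013, -1.0, -0.001], [-0.975, 0.013, -0.221], [0.221, -0.002, -0.975]] [  -6.34830626  552.32088168 1392.15916346]
side [[482.52456364137475, 0.0, 255.6788672266924], [0.0, 482.52456364137475, 190.83205679603674], [0.0, 0.0, 1.0]] [[0.997, -0.076, -0.017], [-0.053, -0.491, -0.87], [0.057, 0.868, -0.494]] [-568.29253589   56.72586826 1851.37263497]
```

View pics/top0.png

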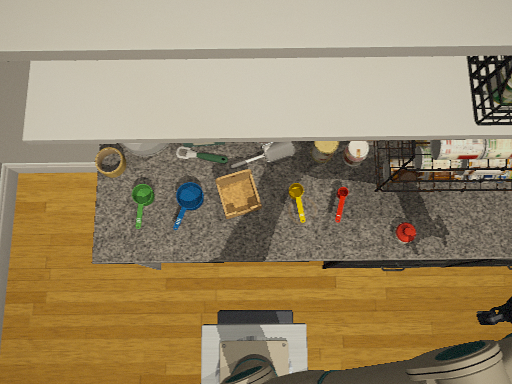

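View pics/side0.png

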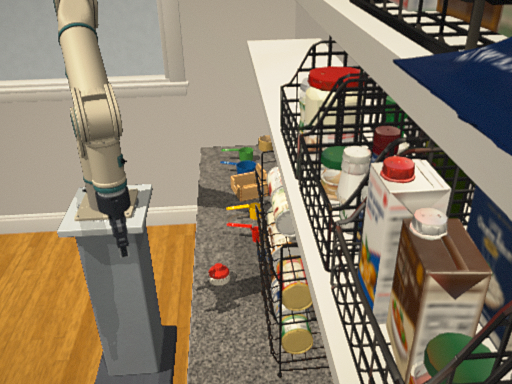

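The top view shows green (143,192), blue (189,195), the caddy (238,193), yellow (296,190) and red (342,192). All the handles point roughly toward the robot. The timer is at (405,232). Next I'll measure.

```bash
cat > h.py <<'E'
import cv2, numpy as np
from scipy.spatial.transform import Rotation as Ro
HT=dict(blue=46,green=49.5,yellow=53,red=56.5); LEN=dict(blue=118,green=112,yellow=106,red=102); RIM=dict(blue=86,green=66,yellow=48,red=34)
HUE=dict(blue=(95,125),green=(45,80),yellow=(20,33),red=(0,8))
def ray(f,px,z):
    px=np.atleast_2d(px).astype(float); K,R,t=f["camera_matrix"],f["R"],f["t"]
    d=np.c_[px,np.ones(len(px))]@np.linalg.inv(K).T@R; C=-R.T@t
    return (C+d*((z-C[2])/d[:,2])[:,None])[:,:2]
def proj(f,X):
    c=np.atleast_2d(X)@f["R"].T+f["t"]; p=c@f["camera_matrix"].T; return p[:,:2]/p[:,2:]
def mask(f,c,box):
    h=cv2.cvtColor(f["color"],cv2.COLOR_RGB2HSV); a,b=HUE[c]
    m=cv2.inRange(h,(a,130,60),(b,255,255)); o=np.zeros_like(m); x0,y0,x1,y1=box; o[y0:y1,x0:x1]=m[y0:y1,x0:x1]
    n,l,s,_=cv2.connectedComponentsWithStats(o); return l==1+np.argmax(s[1:,4])
def handle(f,c,box):
    """handle axis point 80 mm out, direction cup->tip, from handle pixels on handle-top plane"""
    v,u=np.nonzero(mask(f,c,box)); P=ray(f,np.c_[u,v],HT[c])
    ctr=None
    vx=cv2.fitLine(P.astype(np.float32),cv2.DIST_L2,0,.01,.01).ravel()
    d=vx[:2]; 
    if d[0]>0:d=-d      # handles toward robot
    for _ in range(4):
        s=P@d; tip=s.max()-1; H=P[(s>tip-LEN[c]+RIM[c]/2+8)&(s<tip)]
        l=cv2.fitLine(H.astype(np.float32),cv2.DIST_L2,0,.01,.01).ravel(); e=l[:2]*np.sign(l[:2]@d); d=e
    tip=(P@d)[np.abs((P-l[2:])@[-d[1],d[0]])<6].max()+1; far=(P@d).min()-1
    p=l[2:]+d*(tip-l[2:]@d-LEN[c]+80)
    return p,d,tip-far,len(H)
def tomove(s,xy,dirn):
    """tool shift (units) and turn (units) so that grasp point is over xy, fingers closing across dirn"""
    R=Ro.from_rotvec(s["ee_rot"]).as_matrix(); g=s["tcp_pos"]+155*R[:,2]
    dt=R.T@np.r_[np.array(xy)-g[:2],0]
    n=R.T@np.r_[-dirn[1],dirn[0],0]; a=np.degrees(np.arctan2(-n[0],n[1])); a=(a+90)%180-90
    return np.round(dt/40,3),round(a/5,3),np.round(g,1)
E
python3 - <<'E'
from h import *
f=dict(np.load("pics/top0.npz"))
for c,b in dict(green=(125,175,165,235),blue=(165,170,210,235),yellow=(280,175,312,228),red=(328,178,355,228)).items():
    p,d,L,n=handle(f,c,b); print(c,"grasp",p.round(1),"ctr",(p-80*d).round(1),"dir",np.degrees(np.arctan2(d[1],d[0])).round(1),"len",L.round(1),"exp",LEN[c]+RIM[c]/2,n)
im=f["color"][155:230,200:280,::-1]; cv2.imwrite("pics/cad.png",cv2.resize(im,None,fx=7,fy=7,interpolation=cv2.INTER_CUBIC))
print(-f["R"].T@f["t"])
E
```

```text
green grasp [526.  345.8] ctr [603.5 365.8] dir -165.5 len 88.1 exp 145.0 265
blue grasp [471.4 225.4] ctr [545.9 196.3] dir 158.6 len 160.0 exp 161.0 85
yellow grasp [ 477.3 -153. ] ctr [ 556.1 -139.3] dir -170.2 len 128.8 exp 130.0 126
red grasp [ 471.3 -266.7] ctr [ 548.6 -287.3] dir 165.1 len 116.2 exp 119.0 141
[ 230.71577639  -10.36293956 1479.82047349]
```

View pics/cad.png

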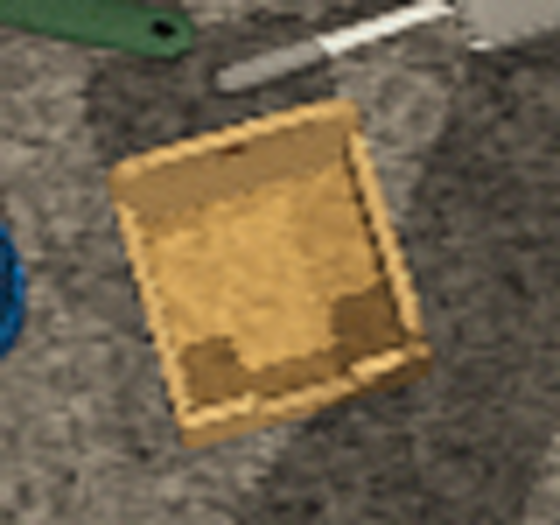

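The crop (7x, origin 200,155) shows the caddy turned about 15°. Its front rim corners are at roughly (184,428) and (430,355), and the back board's top corners at roughly (110,170) and (352,100). I'll turn these into positions and fix the green mask.

Run:
```python
from h import *
f=dict(np.load("pics/top0.npz"))
o=np.array([200,155])
px=lambda p:(np.array(p)+.5)/7-.5+o
F=ray(f,[px((184,428)),px((430,355))],58); B=ray(f,[px((110,170)),px((352,100))],100)
print("F",F.round(1),"B",B.round(1))
print("sizes",np.linalg.norm(F[1]-F[0]),np.linalg.norm(B[1]-B[0]),np.linalg.norm(F.mean(0)-B.mean(0)))
for e in (F[1]-F[0],B[1]-B[0]): print(np.degrees(np.arctan2(e[0],-e[1])))
d=B.mean(0)-F.mean(0); print("axis",np.degrees(np.arctan2(d[1],d[0])),"ctr",(F.mean(0)+B.mean(0))/2)
# bamboo mask extents check
h=cv2.cvtColor(f["color"],cv2.COLOR_RGB2HSV)
m=cv2.inRange(h,(8,80,90),(28,200,255)); m[:165]=0;m[225:]=0;m[:,:212]=0;m[:,268:]=0
c=max(cv2.findContours(m,0,2)[0],key=cv2.contourArea); print(cv2.minAreaRect(c), (cv2.boxPoints(cv2.minAreaRect(c))).round(1).tolist())
print(h[185:230:4,125:165:3,0]); print(h[200:230:4,132:150:2])if 0 else 0
```

```text
F [[474.7  79.5]
 [506.  -29.2]] B [[581.5 109.1]
 [611.6   3.6]]
sizes 113.09890828809097 109.68307467373556 110.71827699006722
16.02487846743322
15.922289858169982
axis 16.36646348002462 ctr [543.47255132  40.76317738]
((237.88922119140625, 193.26487731933594), (43.23062515258789, 38.74581527709961), 72.89727020263672) [[213.0, 178.3000030517578], [250.0, 166.89999389648438], [262.79998779296875, 208.1999969482422], [225.6999969482422, 219.60000610351562]]
[[ 20  18  18  10  52  53  53  51  26  13  15  16  16  16]
 [ 17  20  16  53  52  52  53  54  52  37  17  16  18  16]
 [ 18  18  42  52  51  52  51  52  55  54  14  18  19  18]
 [ 19  16  12  52  52  53  54  52  57  52  18  16  19  17]
 [ 17  19  18  41  55  52  53  52  54  50  19  14  17  16]
 [ 18  19  23  20  25  53  50  50  16  20  25  17  21  20]
 [ 17  15  15  18  47  52  22  18  17  18  17  17  20  18]
 [ 17  18  16  19  53  50 173  22  16  17  14  17  22  16]
 [ 17  18  20  20  52  53  20  22  21  17  20  16  19  16]
 [ 17  16  17  12  50  51  16  17  19  18  18  20  20  17]
 [ 20  18  21  12  51  51  15  21  20  13  18  21  19  19]
 [ 17  18  17  12  24  15  19  20  19  18  20  20  21  16]]
```

```bash
sed -i 's/(a,130,60)/(a,90,40)/' h.py
python3 - <<'E'
from h import *
from bench import arm
f=dict(np.load("pics/top0.npz"))
R={}
for c,b in dict(green=(125,175,165,235),blue=(165,170,210,235),yellow=(280,175,312,228),red=(328,178,355,228)).items():
    p,d,L,n=handle(f,c,b); R[c]=(p,d); print(c,"grasp",p.round(1),"ctr",(p-80*d).round(1),"dir",np.degrees(np.arctan2(d[1],d[0])).round(1),"len",L.round(1),"exp",LEN[c]+RIM[c]/2,n)
    # rim-circle check
    v,u=np.nonzero(mask(f,c,b)); P=ray(f,np.c_[u,v],46); s=P@d; k=s<s.min()+RIM[c]*.5; w=(P@[-d[1],d[0]])[k]; print("  rim: lateral off",((w.max()+w.min())/2-(p-80*d)@[-d[1],d[0]]).round(1),"width",np.ptp(w).round(1),"far",(s.min()-(p-80*d)@d).round(1))
s=arm.sense(); print(tomove(s,*R["blue"])); print(Ro.from_rotvec(s["ee_rot"]).as_matrix().round(3))
E
```

```text
green grasp [472.2 349.9] ctr [552.  344.1] dir 175.9 len 142.5 exp 145.0 109
  rim: lateral off 1.7 width 67.3 far -30.3
blue grasp [471.4 225.5] ctr [545.4 195.2] dir 157.7 len 160.1 exp 161.0 100
  rim: lateral off 1.3 width 88.6 far -41.1
yellow grasp [ 476.9 -153.5] ctr [ 555.8 -140.4] dir -170.6 len 129.3 exp 130.0 135
  rim: lateral off -1.5 width 48.3 far -23.9
red grasp [ 470.4 -267. ] ctr [ 547.9 -287.1] dir 165.4 len 117.7 exp 119.0 144
  rim: lateral off 0.7 width 34.8 far -17.6
(array([ 12.924, -18.143,   0.031]), np.float64(7.896), array([ 191.8, -620.5,  248.9]))
[[ 0.955  0.295 -0.001]
 [ 0.295 -0.955  0.002]
 [-0.    -0.002 -1.   ]]
```

```bash
python3 -m handwheel '[7.5,-6.6,0,0, 7.5,-6.6,0,0, 7.5,-6.6,0,0, 7.5,-6.6,0,0, 7.5,-6.6,0,0, 7.5,-6.6,0,0, 7.5,-6.6,0,0, 7.5,-6.6,0,0, 7.5,-6.6,0,0, 7.5,-6.6,0,0]' -1; python3 -m handwheel '[5.4,-11.5,0,0, 5.4,-11.5,0,0, 5.4,-11.5,0,0, 5.4,-11.5,0,0, 5.4,-11.5,0,0, 5.4,-11.5,0,0, 5.4,-11.5,0,0, 5.4,-11.5,0,0, 5.4,-11.5,0,0, 5.4,-11.5,0,0]'
cat > go.py <<'E'
import sys; from h import *; from bench import arm
x,y,a=map(float,sys.argv[1:4]); a=np.radians(a); s=arm.sense()
print(tomove(s,(x,y),np.array([np.cos(a),np.sin(a)])),s["t"],s["finger_gap"],s["wrist_force"].round(1),s["joint_pos"].round(2))
E
python3 go.py 471.4 225.5 157.7
```

```text
t: 0.93
tcp_pos: [402.7, -275.8, 404.6]
ee_rot: [-3.103, -0.476, -0.001]
wrist_force: [0.5, -0.0, -0.5]
finger_gap: 85.5
finger_force: 0.0
t: 1.77
tcp_pos: [458.2, 134.5, 404.6]
ee_rot: [3.106, 0.469, -0.0]
wrist_force: [0.2, -0.7, 0.2]
finger_gap: 85.4
finger_force: 0.0
(array([ 9.890e-01, -2.077e+00, -1.000e-03]), np.float64(7.896), array([458.1, 134.4, 249.6])) 1.7667 85.4329569711382 [ 0.2 -0.7  0.2] [-0.29  0.39 -0.07  1.98  0.04  0.78 -1.66]
```

```bash
python3 -m handwheel '[0.99,-2.08,0,1.4, 0.99,-2.08,0,2.8, 0.99,-2.08,0,4.2, 0.99,-2.08,0,5.6, 0.99,-2.08,0,7, 0.99,-2.08,0,7.9, 0.99,-2.08,0,7.9, 0.99,-2.08,0,7.9, 0.99,-2.08,0,7.9]' >/dev/null; python3 go.py 471.4 225.5 157.7
python3 -m handwheel '[0,0,1,0, 0,0,2,0, 0,0,3,0, 0,0,4,0, 0,0,4,0, 0,0,4,0]'  >/dev/null; python3 go.py 471.4 225.5 157.7
python3 - <<'E'
from h import *; from bench import arm
f=arm.grab_frame("top"); a=cv2.resize(f["color"][150:250,130:280,::-1],None,fx=5,fy=5); cv2.imwrite("pics/b1.png",a)
E
```

```text
(array([-0.023, -0.043, -0.   ]), np.float64(0.02), array([471.6, 223.6, 249.6])) 2.5167 85.63806443707973 [-0.3 -0.4 -0.2] [-0.57  0.45  0.11  1.87 -0.06  0.82 -2.39]
(array([-0.002, -0.075, -0.   ]), np.float64(0.001), array([470.3, 222.7,  88.2])) 3.0167 85.33568977397802 [0.4 0.6 0.6] [-0.54  0.7   0.07  2.01 -0.1   0.45 -2.36]
```

View pics/b1.png

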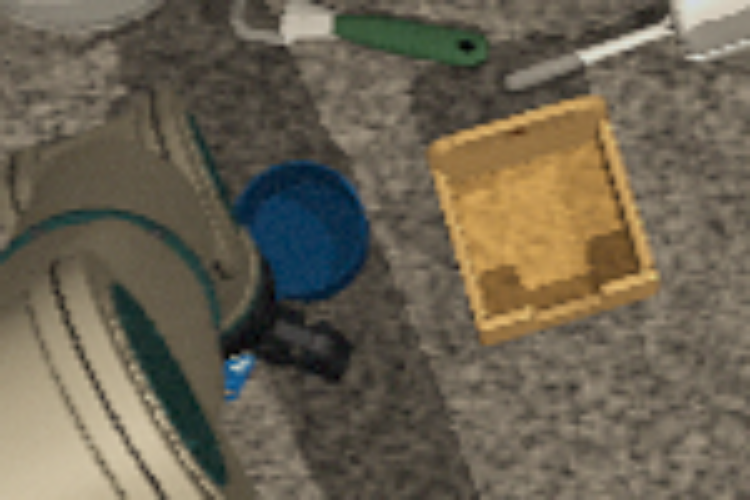

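The arm hides the handle, but the blue cup (crop 300,230) and the caddy haven't moved. I'll descend and grip.

```bash
python3 -m handwheel '[0,-0.07,0.6,0, 0,-0.07,1.1,0, 0,-0.07,1.1,0, 0,-0.07,1.1,0]' ; python3 -m handwheel '[0,0,0,0, 0,0,0,0, 0,0,0,0, 0,0,0,0, 0,0,0,0, 0,0,0,0, 0,0,0,0, 0,0,0,0]' 1 ; python3 go.py 471.4 225.5 157.7
```

```text
t: 3.4
tcp_pos: [473.7, 226.5, 203.2]
ee_rot: [-3.08, 0.608, -0.004]
wrist_force: [-0.3, -0.8, -0.0]
finger_gap: 85.6
finger_force: 0.0
t: 4.07
tcp_pos: [472.8, 226.4, 200.9]
ee_rot: [-3.082, 0.608, 0.0]
wrist_force: [-0.6, 0.5, 2.9]
finger_gap: 13.8
finger_force: 58.4
(array([-0.023,  0.034, -0.   ]), np.float64(-0.002), array([472.8, 226.4,  45.9])) 4.0667 13.80519581789427 [-0.6  0.5  2.9] [-0.53  0.78  0.05  2.01 -0.11  0.35 -2.36]
```

```bash
python3 -m handwheel '[0,0,-0.5,0, 0,0,-1,0, 0,0,-1.5,0, 0,0,-2,0, 0,0,-2.5,0, 0,0,-2.9,0, 0,0,-2.9,0, 0,0,-2.9,0]' |grep -v ee; python3 go.py 466.7 18.5 196.2
python3 - <<'E'
from h import *; from bench import arm
f=arm.grab_frame("side"); g=arm.grab_frame("top"); a=[cv2.resize(f["color"][120:220,200:290,::-1],(400,444)),cv2.resize(g["color"][150:250,130:220,::-1],(400,444))]; cv2.imwrite("pics/b2.png",np.hstack(a))
E
```

```text
t: 4.73
tcp_pos: [472.9, 226.2, 317.0]
wrist_force: [-0.4, -0.9, -0.1]
finger_gap: 14.1
finger_force: 58.6
(array([ 1.827e+00,  4.866e+00, -3.000e-03]), np.float64(-7.705), array([473. , 226.3, 162. ])) 4.7333 14.141751590745795 [-0.4 -0.9 -0.1] [-0.56  0.58  0.09  1.96 -0.09  0.61 -2.37]
```

View pics/b2.png

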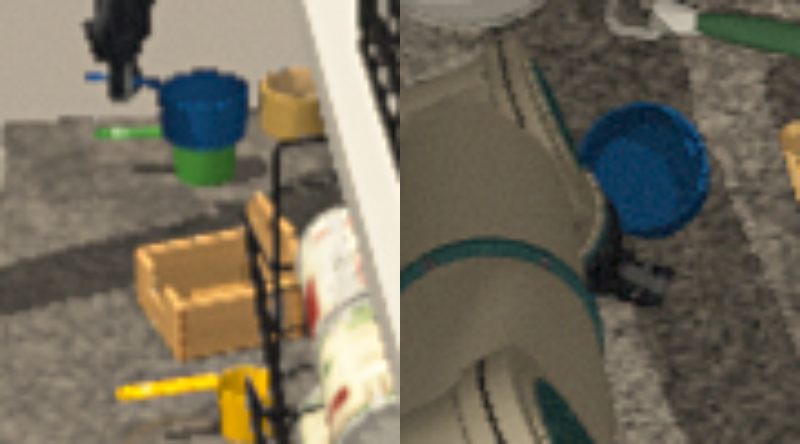

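The cup is held roughly level and clear of everything. I'll carry it over the caddy.

```bash
python3 -m handwheel '[0.3,0.8,0,-1.2, 0.6,1.6,0,-2.4, 0.9,2.4,0,-3.6, 1.2,3.2,0,-4.8, 1.5,4,0,-6, 1.83,4.87,0,-7.2, 1.83,4.87,0,-7.7, 1.83,4.87,0,-7.7, 1.83,4.87,0,-7.7, 1.83,4.87,0,-7.7]' |grep -v ee; python3 go.py 466.7 18.5 196.2
python3 - <<'E'
from h import *; from bench import arm
s=arm.sense(); z=s["tcp_pos"][2]-155+2
f=arm.grab_frame("top"); np.savez("pics/t3.npz",**f)
m=mask(f,"blue",(195,140,300,260)); v,u=np.nonzero(m); P=ray(f,np.c_[u,v],z)
a=np.radians(16.2);d=np.array([np.cos(a),np.sin(a)]);n=np.array([-d[1],d[0]]); c=np.array([543.5,40.8])
k=(P-c)@d>-25; Q=(P-c)[k]; h=cv2.minEnclosingCircle(Q.astype(np.float32)); print(z,"circle in world rel caddy",np.round(h[0],1),h[1],"caddy frame",np.dot(h[0],d),np.dot(h[0],n))
cv2.imwrite("pics/b3.png",cv2.resize(f["color"][140:240,190:290,::-1],None,fx=5,fy=5))
E
```

```text
t: 5.67
tcp_pos: [466.4, 19.4, 316.1]
wrist_force: [0.3, 0.4, -0.7]
finger_gap: 14.2
finger_force: 58.7
(array([ 0.004,  0.028, -0.   ]), np.float64(0.005), array([466.2,  19.5, 161.1])) 5.6667 14.160242735060521 [ 0.3  0.4 -0.7] [-0.    0.52 -0.14  2.1   0.13  0.53 -1.53]
163.0809200859063 circle in world rel caddy [0. 0.] 0.0 caddy frame 0.0 0.0
```

View pics/b3.png

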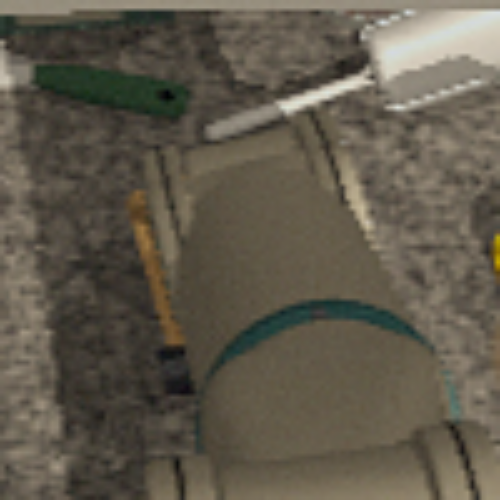

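The arm covers the caddy from above, so I'll check with the side view.

Run:
```python
from h import *; from bench import arm
f=arm.grab_frame("side"); np.savez("pics/s4.npz",**f); cv2.imwrite("pics/b4.png",cv2.resize(f["color"][80:220,160:320,::-1],None,fx=4.2,fy=4.2))
# predicted caddy corners / cup centre in this view
a=np.radians(16.2);c,s=np.cos(a),np.sin(a)
for X in [(-58,-58,58),(-58,58,58),(58,-58,100),(58,58,100),(-58,-58,0),(-58,58,0),(58,-58,0)]:
    p=proj(f,[[543.5+c*X[0]-s*X[1],40.8+s*X[0]+c*X[1],X[2]]])[0]; print(X,p.round(1),((p-[160,80])*4.2).round())
```

```text
(-58, -58, 58) [238.6 189.5] [330. 460.]
(-58, 58, 58) [229.2 176.3] [291. 404.]
(58, -58, 100) [267.1 174.3] [450. 396.]
(58, 58, 100) [256.3 161.8] [405. 344.]
(-58, -58, 0) [239.2 202.7] [332. 515.]
(-58, 58, 0) [229.9 189. ] [293. 458.]
(58, -58, 0) [267.2 196.9] [450. 491.]
```

View pics/b4.png

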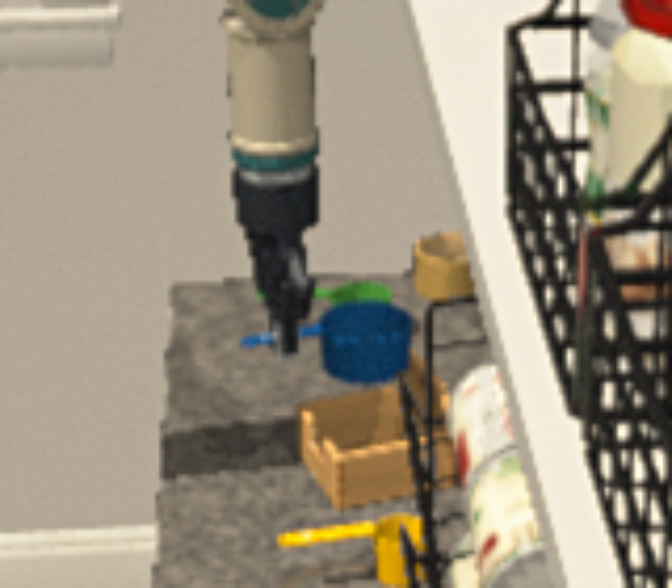

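The side view shows the blue cup level above the caddy, with its handle pointing toward the slot. The caddy's front-right corner is near (337,452–508). I'll check the cup-to-caddy offset numerically in this view.

```bash
cat > rel.py <<'E'
from h import *
def ext(p): return np.r_[p.min(0),p.max(0)].round(1)
def px(m): v,u=np.nonzero(m); return np.c_[u,v].astype(float)
def caddy_pts(c=(543.5,40.8),yaw=16.2):
    r=Ro.from_euler('z',yaw,degrees=True).as_matrix(); X=[(x,y,z) for x in(-58,58) for y in(-58,58) for z in(0,58 if x<0 else 100)]
    return np.array(X)@r.T+np.r_[c,0]
def cup_pts(ctr,z,R,dx=3):
    t=np.linspace(0,2*np.pi,60); u=np.c_[np.cos(t),np.sin(t)]
    return np.vstack([np.c_[u*R+ctr,0*t+z+46],np.c_[u*(R-3)+ctr,0*t+z]])
E
python3 - <<'E'
from rel import *
f=dict(np.load("pics/s4.npz")); f0=dict(np.load("pics/side0.npz"))
h=cv2.cvtColor(f0["color"],cv2.COLOR_RGB2HSV); m=cv2.inRange(h,(8,80,90),(24,220,255)); m[:155]=0;m[210:]=0;m[:,:222]=0;m[:,275:]=0
n,l,s,_=cv2.connectedComponentsWithStats(m); q=px(l==1+np.argmax(s[1:,4]))
print("caddy obs",ext(q)," left col near bottom", "pred",ext(proj(f0,caddy_pts())))
lo=q[q[:,1]>=q[:,1].max()-1]; print("lowest",lo[:,0].min(),lo[:,0].max(),q[:,1].max())
tp=f0["color"]
b=px(mask(f,"blue",(235,140,265,180))); a=np.radians(16.2)
ctr=np.array([466.2,19.5])+80*np.array([np.cos(a),np.sin(a)])
print("blue obs",ext(b),"pred",ext(proj(f,cup_pts(ctr,161.1-46,43))),ctr)
t=dict(np.load("pics/top0.npz")); h=cv2.cvtColor(t["color"],cv2.COLOR_RGB2HSV); m=cv2.inRange(h,(8,80,90),(28,200,255)); m[:165]=0;m[225:]=0;m[:,:212]=0;m[:,268:]=0
n,l,s,_=cv2.connectedComponentsWithStats(m); q=px(l==1+np.argmax(s[1:,4])); print("top caddy obs",ext(q),"pred",ext(proj(t,caddy_pts())))
for z,v in [(0,(-58,0,58,58))]: pass
E
```

```text
caddy obs [230. 163. 261. 201.]  left col near bottom pred [229.2 161.8 267.2 202.7]
lowest 239.0 247.0 201.0
blue obs [235. 152. 257. 170.] pred [235.8 151.3 258.3 171.6] [543.02349485  41.81928848]
top caddy obs [215. 169. 261. 218.] pred [214.1 167.7 261.6 219.7]
```

Both match the prediction to within a pixel. Lowering the cup.

```bash
python3 -m handwheel '[0,0.02,0.5,0, 0,0.02,1,0, 0,0.02,1.4,0, 0,0.02,1.8,0, 0,0.02,2,0, 0,0.02,2.2,0, 0,0.02,2.35,0, 0,0.02,2.5,0, 0,0.02,2.5,0]' |grep -v ee;  python3 -m handwheel '[0,0,0.06,0, 0,0,0.12,0, 0,0,0.18,0, 0,0,0.22,0, 0,0,0.22,0, 0,0,0.22,0]' |grep -v ee; python3 go.py 466.7 18.5 196.2
```

```text
t: 6.52
tcp_pos: [466.7, 17.7, 216.1]
wrist_force: [0.3, -0.7, -0.1]
finger_gap: 13.8
finger_force: 58.7
t: 7.02
tcp_pos: [466.8, 17.4, 208.0]
wrist_force: [-0.6, 0.9, 0.2]
finger_gap: 14.0
finger_force: 58.7
(array([ 0.005, -0.027,  0.   ]), np.float64(-0.006), array([466.8,  17.4,  53. ])) 7.0167 14.01616953753403 [-0.6  0.9  0.2] [-0.05  0.73 -0.08  2.16  0.2   0.26 -1.58]
```

```bash
python3 -m handwheel '[0,0,0.04,0, 0,0,0.04,0]' |grep -E "tcp|wrist";  python3 -m handwheel '[0,0,0,0, 0,0,0,0, 0,0,0,0, 0,0,0,0, 0,0,0,0, 0,0,0,0]' -1 |grep -E "wr|gap"; python3 -m handwheel '[0,0,-0.5,0, 0,0,-1.5,0, 0,0,-2.5,0, 0,0,-3.5,0, 0,0,-4,0, 0,0,-4,0, 0,0,-4,0]' |grep -v ee; python3 go.py 472.2 349.9 175.9
```

```text
tcp_pos: [466.4, 17.3, 206.5]
wrist_force: [-1.5, -0.2, 5.8]
wrist_force: [0.1, -0.8, 0.3]
finger_gap: 84.3
t: 8.27
tcp_pos: [466.9, 17.3, 367.4]
wrist_force: [1.0, -1.1, -1.0]
finger_gap: 85.2
finger_force: 0.0
(array([ 2.43 , -7.952,  0.   ]), np.float64(4.052), array([467.4,  17.3, 212.4])) 8.2667 85.2293717047127 [ 1.  -1.1 -1. ] [ 0.03  0.43 -0.18  2.05  0.12  0.67 -1.52]
```

```bash
python3 -m handwheel '[0.3,-1,0,0.8, 0.6,-2,0,1.6, 0.9,-3,0,2.4, 1.2,-4,0,3.2, 1.5,-5,0,4.05, 1.8,-6,0,4.05, 2.1,-7,0,4.05, 2.43,-7.95,0,4.05, 2.43,-7.95,0,4.05, 2.43,-7.95,0,4.05]' |grep -v ee; python3 go.py 472.2 349.9 175.9
cat > chk.py <<'E'
import sys; from rel import *; from bench import arm
c,box,z=sys.argv[1],tuple(map(int,sys.argv[2].split(','))),float(sys.argv[3])
f=arm.grab_frame("top"); a=HT[c]; HT[c]=a+z; p,d,L,n=handle(f,c,box)
print(c,"grasp",p.round(1),"ctr",(p-80*d).round(1),"dir",np.degrees(np.arctan2(d[1],d[0])).round(1)%360,"len",L.round(1),n)
cv2.imwrite(sys.argv[4],cv2.resize(f["color"][155:230,200:280,::-1],None,fx=6,fy=6,interpolation=cv2.INTER_CUBIC))
E
python3 chk.py blue 205,160,280,240 6 pics/c1.png
```

```text
t: 9.1
tcp_pos: [470.0, 352.6, 363.8]
wrist_force: [-0.8, -0.9, -0.6]
finger_gap: 85.3
finger_force: 0.0
(array([ 0.072,  0.058, -0.   ]), np.float64(0.067), array([469.5, 352.4, 208.8])) 9.1 85.2639124521382 [-0.8 -0.9 -0.6] [-0.64  0.59 -0.07  1.74  0.05  0.82 -2.38]
blue grasp [465.   15.6] ctr [541.5  39. ] dir 197.1 len 159.1 88
```

View pics/c1.png

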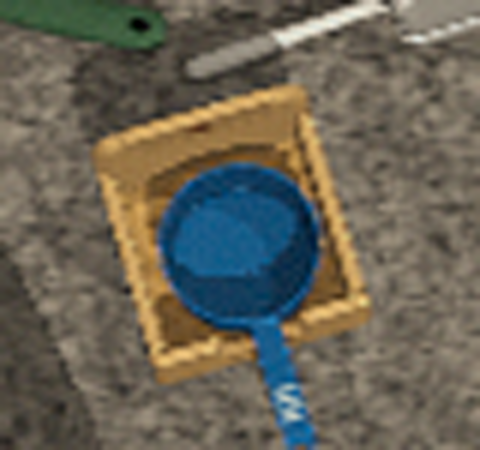

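The blue cup sits in the caddy with its handle through the slot (crop 260,245, handle down to 300,440). On to green.

```bash
python3 -m handwheel '[0.07,0.06,0.9,0.07, 0.07,0.06,1.8,0.07, 0.07,0.06,2.6,0.07, 0.07,0.06,3.2,0.07, 0.07,0.06,3.6,0.07, 0.07,0.06,3.95,0.07, 0.07,0.06,3.95,0.07, 0.07,0.06,3.95,0.07]' |grep -v ee; python3 go.py 472.2 349.9 175.9;  python3 -m handwheel '[0,0,0,0, 0,0,0,0, 0,0,0,0, 0,0,0,0, 0,0,0,0, 0,0,0,0, 0,0,0,0, 0,0,0,0]' 1 |grep -v ee; python3 go.py 472.2 349.9 175.9
```

```text
t: 9.82
tcp_pos: [474.2, 345.2, 207.3]
wrist_force: [-1.0, 0.0, 0.4]
finger_gap: 85.6
finger_force: 0.0
(array([-0.052, -0.126, -0.   ]), np.float64(-0.091), array([473.9, 344.7,  52.3])) 9.8167 85.59308389549352 [-1.   0.   0.4] [-0.65  0.81 -0.05  1.84  0.08  0.5  -2.4 ]
t: 10.48
tcp_pos: [474.2, 347.4, 208.6]
wrist_force: [-0.2, 0.1, 1.8]
finger_gap: 13.4
finger_force: 57.9
(array([-0.054, -0.059, -0.   ]), np.float64(-0.066), array([474.2, 347.4,  53.6])) 10.4833 13.380623362157065 [-0.2  0.1  1.8] [-0.65  0.81 -0.05  1.83  0.08  0.5  -2.4 ]
```

```bash
python3 -m handwheel '[0,0,-0.5,0, 0,0,-1,0, 0,0,-1.5,0, 0,0,-2,0, 0,0,-2.5,0, 0,0,-3,0, 0,0,-3.1,0, 0,0,-3.1,0]' |grep -v ee; python3 go.py 467.5 17.1 196.5
```

```text
t: 11.15
tcp_pos: [474.4, 347.6, 333.5]
wrist_force: [-0.4, -0.2, -0.4]
finger_gap: 14.0
finger_force: 58.0
(array([ 0.456,  8.259, -0.015]), np.float64(-4.184), array([474.8, 347.9, 178.5])) 11.15 14.007382620206172 [-0.4 -0.2 -0.4] [-0.64  0.62 -0.07  1.77  0.06  0.75 -2.38]
```

```bash
python3 -m handwheel '[0.06,0.9,0,-0.8, 0.12,1.8,0,-1.6, 0.18,2.7,0,-2.4, 0.24,3.6,0,-3.2, 0.3,4.5,0,-4, 0.35,5.4,0,-4.2, 0.4,6.3,0,-4.2, 0.45,7.2,0,-4.2, 0.46,8.1,0,-4.2, 0.46,8.26,0,-4.2]' |grep -v ee; python3 -m handwheel '[0,0,0,0, 0,0,0,0, 0,0,0,0, 0,0,0,0]' >/dev/null; python3 go.py 467.5 17.1 196.5
python3 - <<'E'
from rel import *; from bench import arm
f=arm.grab_frame("side"); s=arm.sense(); g=s["tcp_pos"]+155*Ro.from_rotvec(s["ee_rot"]).as_matrix()[:,2]
a=np.radians(16.5); ctr=g[:2]+78*np.array([np.cos(a),np.sin(a)]); b=px(mask(f,"green",(235,120,270,185)))
print(ext(b),ext(proj(f,cup_pts(ctr,g[2]-53.6,33))))
cv2.imwrite("pics/g1.png",cv2.resize(f["color"][110:220,190:300,::-1],None,fx=5,fy=5))
E
```

```text
t: 11.98
tcp_pos: [465.5, 9.8, 330.7]
wrist_force: [-0.5, -1.4, -0.2]
finger_gap: 13.7
finger_force: 58.4
(array([ 0.002,  0.036, -0.   ]), np.float64(0.051), array([467. ,  18.5, 177. ])) 12.3167 14.160358843955319 [ 0.3  0.4 -0.3] [ 0.05  0.49 -0.21  2.08  0.18  0.58 -1.56]
[235. 151. 254. 167.] [238.  150.6 255.4 168.6]
```

View pics/g1.png

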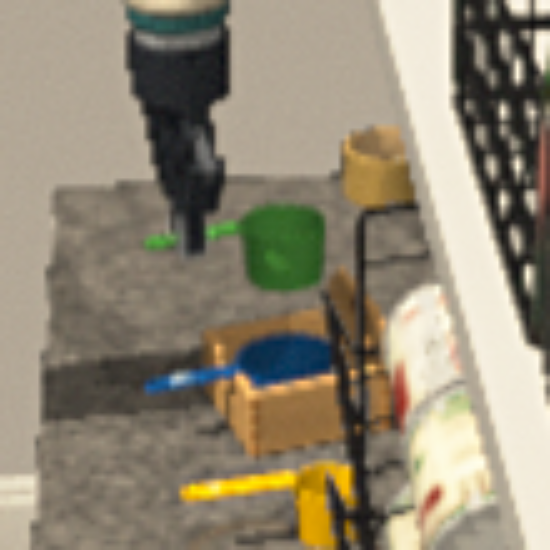

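The green cup is level, and its handle is parallel to blue's. My grip leaves the fingertips about 12 mm below the underside of green's handle, and blue's handle will be only 4 mm below it. So I'll stop just above blue's handle and let green drop the last few mm.

```bash
python3 -m handwheel '[0,0.04,0.5,0, 0,0.04,1,0, 0,0.04,1.5,0, 0,0.04,1.9,0, 0,0.04,2.2,0, 0,0.04,2.4,0, 0,0.04,2.55,0, 0,0.04,2.62,0, 0,0.04,2.62,0, 0,0.04,2.62,0]' |grep -v ee; python3 go.py 467.5 17.1 196.5
```

```text
t: 13.2
tcp_pos: [467.7, 15.1, 227.9]
wrist_force: [-0.2, -0.7, -0.1]
finger_gap: 13.9
finger_force: 58.3
(array([ 0.007, -0.048, -0.   ]), np.float64(0.019), array([467.8,  15.2,  72.9])) 13.2 13.87635025400595 [-0.2 -0.7 -0.1] [-0.01  0.69 -0.12  2.15  0.25  0.31 -1.63]
```

```bash
python3 -m handwheel '[0,-0.03,0.03,0, 0,-0.03,0.03,0, 0,-0.03,0.03,0]' |grep -E "tcp|wrist";  python3 -m handwheel '[0,0,0,0, 0,0,0,0, 0,0,0,0, 0,0,0,0, 0,0,0,0, 0,0,0,0]' -1 |grep -E "wr|gap"; python3 -m handwheel '[0,0,-0.5,0, 0,0,-1.5,0, 0,0,-2.5,0, 0,0,-3.5,0, 0,0,-3.5,0, 0,0,-3.5,0, 0,0,-3.5,0]' |grep -v ee; python3 go.py 476.9 -153.5 -170.6
```

```text
tcp_pos: [467.2, 16.2, 226.7]
wrist_force: [-0.8, -0.3, -0.9]
wrist_force: [-0.1, 0.3, 0.2]
finger_gap: 84.2
t: 14.53
tcp_pos: [466.7, 15.9, 366.2]
wrist_force: [-1.0, 0.2, -0.6]
finger_gap: 85.6
finger_force: 0.0
(array([-9.620e-01,  4.131e+00,  1.000e-03]), np.float64(1.432), array([466.7,  15.9, 211.2])) 14.5333 85.6166760569921 [-1.   0.2 -0.6] [ 0.08  0.44 -0.24  2.05  0.16  0.67 -1.55]
```

```bash
python3 -m handwheel '[-0.2,0.9,0,0.4, -0.4,1.8,0,0.8, -0.6,2.7,0,1.2, -0.8,3.6,0,1.43, -0.96,4.13,0,1.43, -0.96,4.13,0,1.43, -0.96,4.13,0,1.43, -0.96,4.13,0,1.43]' |grep -v ee; python3 go.py 476.9 -153.5 -170.6
python3 chk.py green 205,160,280,240 10.5 pics/c2.png;python3 chk.py yellow 280,175,312,228 0 pics/x.png
```

```text
t: 15.2
tcp_pos: [477.0, -152.2, 365.0]
wrist_force: [0.8, 0.1, 0.5]
finger_gap: 85.7
finger_force: 0.0
(array([ 0.002,  0.04 , -0.   ]), np.float64(0.016), array([ 476.6, -151.9,  210. ])) 15.2 85.65104364927939 [0.8 0.1 0.5] [ 0.39  0.48 -0.2   1.97  0.14  0.71 -1.3 ]
green grasp [463.9  14.9] ctr [539.6  40.6] dir 198.7 len 144.1 109
yellow grasp [ 552.8 -130.6] ctr [ 625.8 -163.4] dir 155.8 len 56.4 133
```

View pics/c2.png

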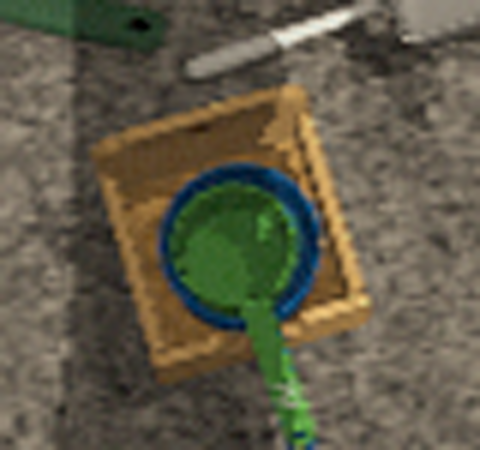

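Green is nested in blue with its handle over blue's. Now yellow, gripped nearer the fingertips.

```bash
python3 -m handwheel '[0,0.03,0.9,0, 0,0.03,1.8,0, 0,0.03,2.6,0, 0,0.03,3.1,0, 0,0.03,3.5,0, 0,0.03,3.7,0, 0,0.03,3.7,0, 0,0.03,3.7,0, 0,0.03,3.7,0]' |grep -v ee; python3 go.py 476.9 -153.5 -170.6;  python3 -m handwheel '[0,0,0,0, 0,0,0,0, 0,0,0,0, 0,0,0,0, 0,0,0,0, 0,0,0,0, 0,0,0,0, 0,0,0,0]' 1 |grep -v ee; python3 go.py 476.9 -153.5 -170.6
```

```text
t: 16.05
tcp_pos: [478.1, -154.1, 219.3]
wrist_force: [0.4, -0.8, 0.3]
finger_gap: 85.2
finger_force: 0.0
(array([-0.035, -0.021, -0.   ]), np.float64(0.013), array([ 478.4, -154.1,   64.3])) 16.05 85.22173116803651 [ 0.4 -0.8  0.3] [ 0.33  0.73 -0.12  2.07  0.22  0.36 -1.37]
t: 16.72
tcp_pos: [477.6, -154.5, 218.4]
wrist_force: [-0.5, -0.6, 1.5]
finger_gap: 13.5
finger_force: 58.3
(array([-0.013, -0.028, -0.   ]), np.float64(0.002), array([ 477.6, -154.5,   63.4])) 16.7167 13.536599191163969 [-0.5 -0.6  1.5] [ 0.33  0.73 -0.12  2.07  0.22  0.36 -1.37]
```

```bash
python3 -m handwheel '[0,0,-0.4,0, 0,0,-0.8,0, 0,0,-1.2,0, 0,0,-1.6,0, 0,0,-2,0, 0,0,-2.4,0, 0,0,-2.8,0, 0,0,-3.2,0, 0,0,-3.2,0, 0,0,-3.2,0]' |grep -v ee; python3 go.py 465.5 16.9 197; python3 -m handwheel '[0,0,0,0]' >/dev/null;  python3 go.py 465.5 16.9 197
```

```text
t: 17.55
tcp_pos: [477.7, -154.4, 346.7]
wrist_force: [0.2, -0.3, 0.6]
finger_gap: 13.6
finger_force: 58.5
(array([ 3.960e-01, -4.278e+00, -2.000e-03]), np.float64(-1.517), array([ 477.9, -154.5,  191.7])) 17.55 13.617776642144294 [ 0.2 -0.3  0.6] [ 0.39  0.51 -0.2   1.98  0.15  0.66 -1.31]
(array([ 4.180e-01, -4.269e+00,  2.000e-03]), np.float64(-1.516), array([ 477. , -154.3,  190.6])) 17.6333 13.692929431387856 [-0.7 -0.6 -0.8] [ 0.39  0.51 -0.2   1.98  0.15  0.66 -1.31]
```

```bash
python3 -m handwheel '[0.08,-0.8,0,-0.4, 0.16,-1.6,0,-0.8, 0.24,-2.4,0,-1.2, 0.32,-3.2,0,-1.5, 0.41,-4,0,-1.5, 0.41,-4.27,0,-1.5, 0.41,-4.27,0,-1.5, 0.41,-4.27,0,-1.5, 0.41,-4.27,0,-1.5, 0.41,-4.27,0,-1.5]' |grep -v ee; python3 go.py 465.5 16.9 197
python3 - <<'E'
from rel import *; from bench import arm
f=arm.grab_frame("side"); s=arm.sense(); g=s["tcp_pos"]+155*Ro.from_rotvec(s["ee_rot"]).as_matrix()[:,2]
a=np.radians(17); ctr=g[:2]+79*np.array([np.cos(a),np.sin(a)]); b=px(mask(f,"yellow",(239,115,275,170)))
print(ext(b),ext(proj(f,cup_pts(ctr,g[2]-63.4,24))))
cv2.imwrite("pics/y1.png",cv2.resize(f["color"][110:220,190:300,::-1],None,fx=5,fy=5))
E
```

```text
t: 18.47
tcp_pos: [465.9, 15.2, 345.9]
wrist_force: [0.7, -0.7, -0.6]
finger_gap: 13.7
finger_force: 58.5
(array([ 0.008, -0.046, -0.   ]), np.float64(-0.047), array([465.7,  15.1, 190.9])) 18.4667 13.655005551276469 [ 0.7 -0.7 -0.6] [ 0.07  0.47 -0.22  2.07  0.17  0.62 -1.55]
[239. 151. 253. 166.] [240.3 150.9 252.9 166.9]
```

View pics/y1.png

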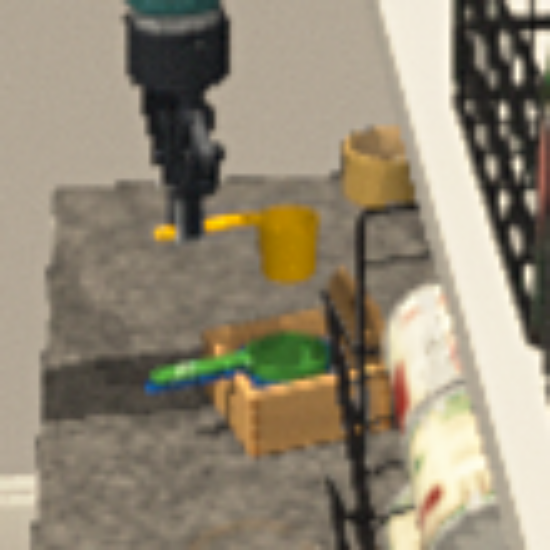

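The yellow cup is level and on target, and green's handle lies parallel just above blue's. Lowering.

```bash
python3 -m handwheel '[0,-0.04,0.5,0, 0,-0.04,1,0, 0,-0.04,1.5,0, 0,-0.04,1.9,0, 0,-0.04,2.2,0, 0,-0.04,2.4,0, 0,-0.04,2.55,0, 0,-0.04,2.65,0, 0,-0.04,2.65,0, 0,-0.04,2.65,0]' |grep -v ee; python3 go.py 465.5 16.9 197;  python3 -m handwheel '[0,0,0.03,0, 0,0,0.06,0, 0,0,0.08,0, 0,0,0.08,0, 0,0,0.08,0]' |grep -E "tcp|wrist"; python3 go.py 465.5 16.9 197
```

```text
t: 19.35
tcp_pos: [465.5, 18.2, 240.6]
wrist_force: [0.0, -0.9, -0.3]
finger_gap: 13.5
finger_force: 58.5
(array([-0.013,  0.03 , -0.   ]), np.float64(-0.018), array([465.6,  18.2,  85.6])) 19.35 13.494720692326075 [ 0.  -0.9 -0.3] [-0.    0.66 -0.14  2.15  0.25  0.34 -1.63]
tcp_pos: [465.4, 18.4, 237.2]
wrist_force: [-0.3, 0.6, 0.0]
(array([-0.009,  0.036, -0.   ]), np.float64(-0.014), array([465.4,  18.4,  82.2])) 19.7667 13.690509369130156 [-0.3  0.6  0. ] [-0.01  0.67 -0.13  2.15  0.26  0.34 -1.63]
```

```bash
python3 -m handwheel '[0,0.02,0.05,0, 0,0.02,0.05,0, 0,0.02,0.05,0]' |grep -E "tcp|wrist";  python3 -m handwheel '[0,0,0,0, 0,0,0,0, 0,0,0,0, 0,0,0,0, 0,0,0,0, 0,0,0,0]' -1 |grep -E "wr|gap"; python3 -m handwheel '[0,0,-0.5,0, 0,0,-1.5,0, 0,0,-2.5,0, 0,0,-3.4,0, 0,0,-3.4,0, 0,0,-3.4,0, 0,0,-3.4,0]' |grep -v ee; python3 go.py 470.4 -267 165.4
```

```text
tcp_pos: [465.6, 17.5, 235.0]
wrist_force: [-0.3, 0.3, 0.2]
wrist_force: [-0.3, -0.1, 0.5]
finger_gap: 84.1
t: 21.1
tcp_pos: [465.2, 17.4, 370.9]
wrist_force: [-0.8, -0.8, -0.6]
finger_gap: 85.1
finger_force: 0.0
(array([-1.941e+00,  6.840e+00,  2.000e-03]), np.float64(6.303), array([465.1,  17.3, 215.9])) 21.1 85.13986444180938 [-0.8 -0.8 -0.6] [ 0.08  0.43 -0.25  2.05  0.16  0.69 -1.55]
```

```bash
python3 -m handwheel '[-0.25,0.9,0,1, -0.5,1.8,0,2, -0.75,2.7,0,3, -1,3.6,0,4, -1.3,4.5,0,5, -1.55,5.4,0,6, -1.8,6.3,0,6.3, -1.94,6.84,0,6.3, -1.94,6.84,0,6.3, -1.94,6.84,0,6.3]' |grep -v ee;python3 -m handwheel '[0,0,0,0]' >/dev/null; python3 go.py 470.4 -267 165.4
python3 chk.py yellow 225,180,280,240 15 pics/c3.png;python3 - <<'E'
from h import *; from bench import arm
f=arm.grab_frame("side"); a=cv2.imread("pics/c3.png"); cv2.imwrite("pics/c4.png",np.hstack([cv2.resize(a,(400,375)),cv2.resize(f["color"][150:225,205:285,::-1],(400,375))]))
E
```

```text
t: 21.93
tcp_pos: [470.1, -267.8, 368.9]
wrist_force: [-0.2, 0.9, 1.0]
finger_gap: 85.8
finger_force: 0.0
(array([ 0.015,  0.043, -0.   ]), np.float64(0.016), array([ 470.3, -265.2,  214.5])) 22.0167 85.38862888379714 [-0.4 -0.2  0.4] [ 0.52  0.52 -0.08  1.86  0.06  0.77 -1.42]
yellow grasp [465.   16.6] ctr [541.4  40.4] dir 197.3 len 130.5 142
```

View pics/c4.png

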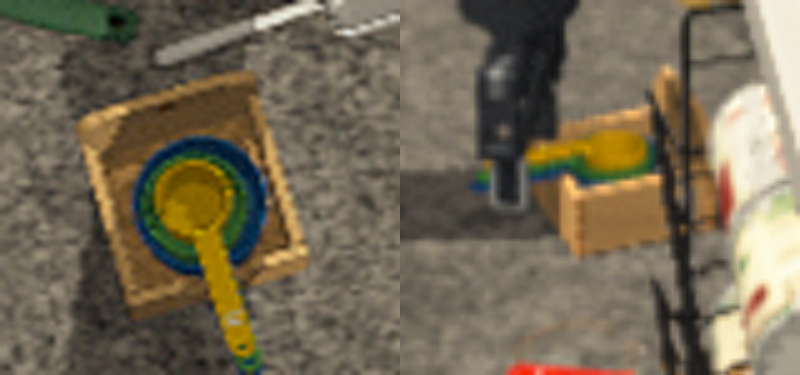

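Yellow is nested with its handle in line. Now red.

```bash
python3 -m handwheel '[0.01,0.03,0.9,0, 0.01,0.03,1.8,0, 0.01,0.03,2.6,0, 0.01,0.03,3.1,0, 0.01,0.03,3.5,0, 0.01,0.03,3.72,0, 0.01,0.03,3.72,0, 0.01,0.03,3.72,0, 0.01,0.03,3.72,0]' |grep -v ee; python3 go.py 470.4 -267 165.4;  python3 -m handwheel '[0,0,0,0, 0,0,0,0, 0,0,0,0, 0,0,0,0, 0,0,0,0, 0,0,0,0, 0,0,0,0, 0,0,0,0]' 1 |grep -v ee; python3 go.py  470.4 -267 165.4
python3 -m handwheel '[0,0,-0.4,0, 0,0,-0.8,0, 0,0,-1.2,0, 0,0,-1.6,0, 0,0,-2,0, 0,0,-2.4,0, 0,0,-2.8,0, 0,0,-3.2,0, 0,0,-3.2,0, 0,0,-3.2,0]' |grep -v ee; python3 -m handwheel '[0,0,0,0]' >/dev/null;  python3 go.py 465.5 16.9 197
```

```text
t: 22.87
tcp_pos: [471.7, -267.8, 223.4]
wrist_force: [-0.4, 0.5, -0.4]
finger_gap: 85.8
finger_force: 0.0
(array([-0.043, -0.013, -0.   ]), np.float64(0.013), array([ 472. , -267.9,   68.4])) 22.8667 85.77100388753955 [-0.4  0.5 -0.4] [ 0.5   0.75 -0.06  1.96  0.09  0.44 -1.45]
t: 23.53
tcp_pos: [471.1, -268.1, 222.3]
wrist_force: [0.0, 0.1, 1.2]
finger_gap: 13.2
finger_force: 58.3
(array([-0.023, -0.023, -0.   ]), np.float64(0.003), array([ 471.1, -268.1,   67.3])) 23.5333 13.15906250956396 [0.  0.1 1.2] [ 0.5   0.75 -0.06  1.96  0.09  0.44 -1.45]
t: 24.37
tcp_pos: [471.2, -268.1, 350.7]
wrist_force: [-0.4, 0.5, -0.4]
finger_gap: 13.2
finger_force: 58.5
(array([-1.912e+00, -6.855e+00,  5.000e-03]), np.float64(-6.315), array([ 470.5, -267.7,  194.5])) 24.45 13.500466500667883 [-0.4 -0.2 -0.6] [ 0.52  0.55 -0.08  1.88  0.06  0.72 -1.42]
```

```bash
python3 -m handwheel '[-0.25,-0.9,0,-1, -0.5,-1.8,0,-2, -0.75,-2.7,0,-3, -1,-3.6,0,-4, -1.25,-4.5,0,-5, -1.5,-5.4,0,-6, -1.75,-6.3,0,-6.3, -1.91,-6.85,0,-6.3, -1.91,-6.85,0,-6.3, -1.91,-6.85,0,-6.3]' |grep -v ee;python3 -m handwheel '[0,0,0,0, 0,0,0,0, 0,0,0,0]' >/dev/null; python3 go.py 465.5 16.9 197
python3 - <<'E'
from rel import *; from bench import arm
f=arm.grab_frame("side"); s=arm.sense(); g=s["tcp_pos"]+155*Ro.from_rotvec(s["ee_rot"]).as_matrix()[:,2]
a=np.radians(17); ctr=g[:2]+79*np.array([np.cos(a),np.sin(a)]); b=px(mask(f,"red",(241,115,275,170)))
print(ext(b),ext(proj(f,cup_pts(ctr,g[2]-67.3,17))))
cv2.imwrite("pics/r1.png",cv2.resize(f["color"][110:220,190:300,::-1],None,fx=5,fy=5))
E
```

```text
t: 25.28
tcp_pos: [465.7, 17.7, 349.4]
wrist_force: [0.6, -0.5, -0.7]
finger_gap: 13.4
finger_force: 58.6
(array([ 0.004, -0.052, -0.   ]), np.float64(-0.046), array([465.9,  14.9, 195. ])) 25.5333 13.433559696537888 [-0.5 -0.4 -0.4] [ 0.07  0.46 -0.23  2.07  0.17  0.63 -1.55]
[241. 151. 251. 165.] [242.2 151.6 251.1 166. ]
```

View pics/r1.png

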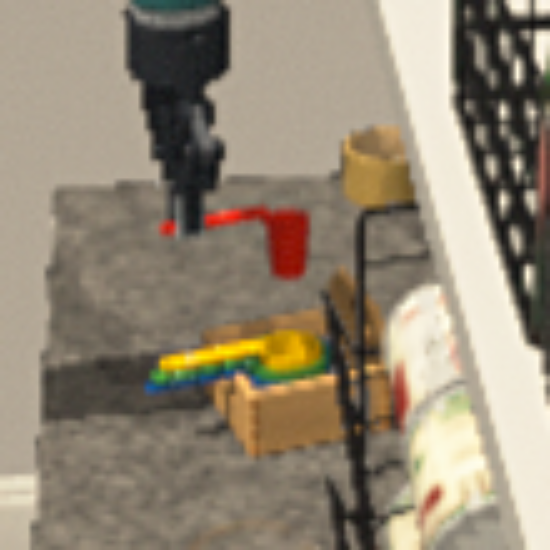

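Red is level and the three handles below it are stacked. Lowering.

```bash
python3 -m handwheel '[0,-0.03,0.5,0, 0,-0.03,1,0, 0,-0.03,1.5,0, 0,-0.03,1.9,0, 0,-0.03,2.2,0, 0,-0.03,2.4,0, 0,-0.03,2.55,0, 0,-0.03,2.55,0, 0,-0.03,2.55,0, 0,-0.03,2.55,0]' |grep -v ee; python3 -m handwheel '[0,0,0.03,0, 0,0,0.06,0, 0,0,0.06,0, 0,0,0.06,0, 0,0,0.06,0]' |grep -E "tcp|wrist"; python3 go.py 465.5 16.9 197
```

```text
t: 26.42
tcp_pos: [466.1, 17.5, 248.9]
wrist_force: [0.4, -0.3, -0.3]
finger_gap: 13.8
finger_force: 58.6
tcp_pos: [465.8, 17.6, 246.0]
wrist_force: [-0.8, -0.1, -0.4]
(array([-0.013,  0.013, -0.   ]), np.float64(-0.014), array([465.8,  17.6,  91. ])) 26.8333 13.409750899186855 [-0.8 -0.1 -0.4] [ 0.    0.65 -0.14  2.15  0.25  0.36 -1.63]
```

```bash
python3 -m handwheel '[0,0,0.05,0, 0,0,0.05,0, 0,0,0.05,0]' |grep -E "tcp|wrist";  python3 -m handwheel '[0,0,0,0, 0,0,0,0, 0,0,0,0, 0,0,0,0, 0,0,0,0, 0,0,0,0]' -1 |grep -E "wr|gap"; python3 -m handwheel '[0,0,-0.5,0, 0,0,-1.5,0, 0,0,-2.5,0, 0,0,-3.4,0, 0,0,-3.4,0, 0,0,-3.4,0, 0,0,-3.4,0]' |grep -v ee; python3 -m handwheel '[-1,1,0,0, -1,2,0,0, -1,3,0,0, -1,4,0,0, -1,5,0,0, -1,6,0,0, -1,6,0,0, -1,6,0,0]' >/dev/null
python3 chk.py red 225,180,280,240 19.5 pics/f3.png;python3 - <<'E'
from h import *; from bench import arm
s=arm.sense(); print(s["t"],s["tcp_pos"])
f=arm.grab_frame("side"); a=cv2.imread("pics/f3.png"); cv2.imwrite("pics/f4.png",np.hstack([cv2.resize(a,(400,375)),cv2.resize(f["color"][150:225,205:285,::-1],(400,375))]))
E
```

```text
tcp_pos: [465.7, 17.5, 243.8]
wrist_force: [-0.4, 0.6, -0.1]
wrist_force: [0.0, -0.5, 0.9]
finger_gap: 84.0
t: 28.17
tcp_pos: [465.3, 17.3, 379.7]
wrist_force: [0.1, -0.0, -0.5]
finger_gap: 85.8
finger_force: 0.0
red grasp [465.6  16.9] ctr [541.8  41.1] dir 197.6 len 116.0 123
28.8833 [ 496.66838957 -224.19470936  377.72058588]
```

View pics/f4.png

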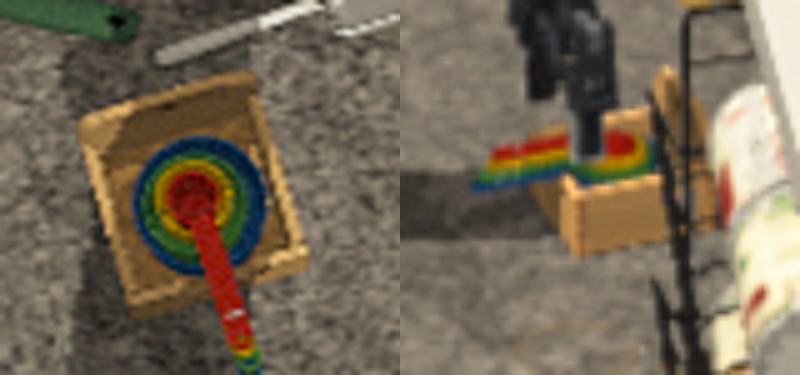

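All four cups are nested concentrically, and the handles are stacked evenly over the slot. The gripper is clear, so I'll hand in.

```bash
python3 -m handwheel '[0,0,0,0, 0,0,0,0, 0,0,0,0, 0,0,0,0]' >/dev/null; python3 -c "from bench import arm; print(arm.job_done())"
```

```text
the job is handed in; nothing more can be done
None
```

The four cups are nested in the caddy (blue, green, yellow, red) with their handles stacked over the slot, the scoop, timer and tape were left alone, and I handed the job in at about 29 s on the robot's clock.

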